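# Centre the tasting bottle on its display stand

## Task

The small white gourd-shaped oil bottle stands off-centre near the edge of its round wooden display stand. Without gripping or lifting it, tap it lightly and low on its belly with your fingertips until it stands upright in the middle of the stand, so that the clear dust cover would fit down over it onto the pale ring. It is wobbly and tips if pushed hard or high: do not knock it over or off, leave the other things on the counter where they are, and come clear of everything at the end.

Things in the scene. Friction and masses are not known exactly. Their poses are not given: they have to be found in the camera images.
- bottle: Loose white ceramic gourd bottle with cork, about 90 g, 66 mm high, z axis up; origin: centre of its underside. Flat foot 24 mm across; belly widest, 48 mm across, 12 to 16 mm up; waist 22 mm at 37 mm; bulb 29 mm at 44 to 49 mm; cork 13 mm, 55 to 66 mm up. Starts 18 to 30 mm off the stand's centre in any direction. Pushed slowly on the belly it slides; pushed on bulb or cork, or hit fast, it tips.
- stand_top (a point): Centre of the flat top of the round dark wooden display stand, 45 mm above the counter. The stand is fixed and does not move; its top is 92 mm across with no rim (its foot is 96 mm across). A thin pale ring, 64 mm inside and 70 mm outside diameter, is inlaid flush round this centre; it shows where the dust cover sits. The z axis is up; the yaw has no meaning.
- cover: Bystander: loose clear round dust cover, 70 mm outside diameter (64 mm inside), 89 mm high plus a dark wooden knob to 115 mm, standing on the counter. Origin: centre of its underside.
- measure: Bystander: loose square wooden measuring box heaped with walnuts, 90 x 90 mm, about 62 mm high, on the counter. Origin: centre of its underside.
- oil: Bystander: loose tall green glass oil bottle with black cap, 52 mm across, 170 mm high, on the counter. Origin: centre of its underside.
Not all that is in view belongs to the job. Several things have the shape of the bottle; the one meant has the colours described above.

How it is judged:
At the end, for the whole second after the job is handed in: The bottle stands upright (within 3.5 degrees) and at rest on the stand's top with its axis within 8 mm of the stand's centre (so the 64 mm cover clears its 48 mm belly), and the cover, measuring box and tall oil bottle are within 15 mm of where they began (horizontal distance between bottle and stand_top below 0.008 m and angle between bottle's own z axis and vertical below 0.06 rad and z of bottle in the frame of stand_top between -0.004 and 0.004 m and linear speed of bottle below 0.02 m/s and distance of each of cover, measure, oil from where it was at the start of the episode below 0.015 m); the robot touches nothing.
It fails at once if the bottle is tipped by more than about 23 degrees (angle between bottle's own z axis and vertical above 0.4 rad).
It fails at once if the bottle is lifted more than 10 mm off the stand (z of bottle in the frame of stand_top above 0.01 m).
It fails at once if the bottle is knocked off the stand (z of bottle in the frame of stand_top below -0.015 m).
It fails at once if the bottle is gripped or hit with more than 8 N instead of lightly tapped (contact force between bottle and the fingers above 8 N).
It fails at once if a bystander is moved more than 15 mm (distance of any of cover, measure, oil from where it was at the start of the episode above 0.015 m).
It also fails if it takes over 42 s, if anything falls off the work surface, if the arm or the gripper's body presses on something with over 40 N, if the wrist force passes 120 N, or if a joint passes its speed limit or range.

## Robot

A 6-joint arm with a two-finger parallel gripper is mounted at the origin on the work surface. World frame = base frame: x ahead of the robot, y to its left, z up, the work surface at z = 0. Lengths are in m, angles in rad, forces in N, time in s.
With the tool pointing down it reaches from about 0.4 to 0.825 m from the base axis. Payload 7 kg.
Tool frame: the origin (TCP) lies between the finger pads; the fingertips stand 17 mm ahead of it and the grasp point (between the pads) lies 2 mm behind it; x points along the fingers, z is the direction in which the jaws open and shut, and the axes are right-handed (so a half turn about x gives the same grasp; the last joint's range is limited). The gripper opens to 88 mm and grips with 3 to 60 N. Pads are 19 mm wide; open, the fingers measure 130 mm over their backs; the gripper's body (78 mm by 193 mm) begins 47 mm behind the grasp point.
Start: joints at [1.463, 0.359, 0.012, 0, -1.224, -0.288], TCP at [0.26, 0.623, 0.244] pointing down, gripper open.
Joint ranges: [-3.07, 3.07], [-1.43, 2.12], [-1.02, 1.25], [-3.03, 1.67], [-3.05, -0], [-3.03, 3.03]. Speed limits (rad/s): [2.39, 2.39, 3.01, 3.14, 3.14, 3.14].

## Interface

Orientations are given as [roll, pitch, yaw] about the fixed x, y, z axes, in that order (R = Rz(yaw) Ry(pitch) Rx(roll)).
In Python, from station import * gives the robot as it stands.
- The arm moves only by the tool step_arm, never from a script. Its argument "deltas" is a list of rows, each a list of 5 numbers: the shift along the tool's x, y, z in cm, then the turn about the tool's x in degrees, then the closure, from 0 (fully open) to 1 (shut). In form: [[dx, dy, dz, roll, fingers], ...]. A call has exactly 10 rows; each row is the pose to reach, as a shift and turn from the pose commanded when the call began, along the tool's axes at that moment; what a row does not reach only later rows make up. A row lasts 1/12 s, in which the tool goes at most 41.7 mm and 7.16 degrees, less where a joint would pass 70% of its speed; a pose out of reach is approached as far as the arm can. A call with a gripper value outside its range is refused whole. The fingers move at their own pace and stop on an object; "squeeze" is the grip in N (left out, the last holds). Time passes only in rows, so rows that repeat a pose let the fingers close, or fill a call up. It gives the time, the measured TCP pose, the force and the opening at its end, in the units of the state.
- get_state(): the state, without advancing time (a new reading comes with each control period).
- grab_frame(name): name is "scene" or "top"; returns a dict with "pixels" (400x640x3 uint8, red, green, blue), "range_z" (400x640 float32, m along the optical axis (not along the pixel's ray), 0 where there is no reading), "fx", "fy", "cx", "cy" (pixels), "view" (4x4, takes a point from world to camera coordinates). Camera axes: x right, y down, z forward; pixel columns grow to the right and rows downward; lengths in m; the calibration is good to about 2 mm. A picture is of the moment at which its call begins.
- job_done(): hands the job in, once; it reports no verdict.
Trained networks look in the newest picture that a camera, given by its name, has taken for a name from the list of things; names that differ only in an ending like _2 or _b are one class to them, and where a whole thing is asked for, a point or a joint stands for the part that bears it (a point fixed in the world has none). Each returns a list of dicts, best first, with "conf" (0 to 1); they miss things now and then, are a little off and sometimes report something else, mostly with a low value. They report only what shows in the picture. A call takes as long as a camera call. They do not tell look-alikes from the thing itself.
- boxes_of(thing, camera): "extent" ([left, top, right, bottom] in pixels, round what is visible of it).
- masks_of(thing, camera): "mask" (400x640 bool, what is visible of it) and "extent" ([left, top, right, bottom] in pixels, round what is visible of it).
The state is a dict: "t": time; "q": joint angles; "qd": joint speeds; "joint_efforts": joint torques, N m; "eef_pos": TCP position; "ee_rot": TCP orientation; "force": force on the tool from outside, world axes, zero at the start; "moment": the same for the moment, N m; "width": finger opening in m.
Only numpy, scipy, OpenCV 4.12 (cv2) and the standard library are available. Lean on these libraries where they do the work, as an engineer would, in place of code of your own. Each camera call takes 0.05 s, during which the arm holds its last target.

## Working session

There is one attempt and no reset: what is moved stays moved. The work goes in short steps, Python scripts to look and compute and a tool call to move; the robot and the scene stay as the last step left them, time stands still between calls to the robot, and variables do not carry over. Pictures are saved under pics/ and viewed, and the job is handed in when it is done.

Besides the shell and the picture viewer there is one more tool, called after "Call:" by a JSON object that holds its "name" and its "arguments". step_arm: Moves the arm, as the interface text tells. Its arguments: {"type":"object","properties":{"deltas":{"type":"array"},"squeeze":{"type":"number"}},"required":["deltas"]}

```bash
mkdir -p pics; ls
python3 - <<'E'
from station import *
import cv2
print(get_state())
for n in("scene","top"):
    f=grab_frame(n)
    cv2.imwrite(f"pics/{n}0.png",f["pixels"][:,:,::-1])
    print(n,f["fx"],f["cx"],f["cy"],f["view"].round(4).tolist())
    for th in("bottle","cover","measure","oil"):
        print(th,[(round(b["conf"],2),[round(float(v)) for v in b["extent"]]) for b in boxes_of(th,n)])
E
```

```text
pics
{'t': 0.0, 'q': array([ 1.46310534e+00,  3.59348536e-01,  1.10690376e-02, -3.63668725e-04,
       -1.22407712e+00, -2.88118068e-01]), 'qd': array([-1.56571497e-03,  9.63917769e-05,  1.32441348e-03, -1.76162338e-03,
       -2.06191262e-04, -1.52276944e-03]), 'joint_efforts': array([-7.50570180e-04, -5.82735193e+01,  2.93040454e+01,  6.99710503e+00,
        6.87916239e-03, -1.84010605e-04]), 'eef_pos': array([0.26007966, 0.62239169, 0.24264945]), 'ee_rot': array([ 0.07244408,  1.56919901, -1.89428515]), 'force': array([-0.66095752, -0.46321292, -0.24361311]), 'moment': array([-0.01641516,  0.03410986, -0.06318405]), 'width': 0.08773009229659708}
scene 508.97723097558776 321.33980895903613 193.79309236652975 [[-0.7319, 0.6814, 0.0111, 0.3892], [0.4478, 0.4932, -0.7458, -0.1932], [-0.5136, -0.5408, -0.6661, 1.4487], [0.0, 0.0, 0.0, 1.0]]
bottle [(0.76, [258, 161, 278, 188]), (0.71, [340, 169, 352, 194]), (0.67, [283, 171, 302, 198]), (0.64, [334, 216, 356, 241]), (0.57, [245, 205, 266, 231])]
cover [(0.78, [362, 280, 407, 342])]
measure [(0.93, [418, 233, 478, 298])]
oil [(0.74, [246, 102, 268, 163]), (0.49, [286, 183, 327, 225])]
top 491.7042030042464 316.5130264300153 199.47047575996257 [[0.0154, -0.9998, 0.0104, 0.0079], [-0.9972, -0.0161, -0.0734, 0.5516], [0.0736, -0.0092, -0.9972, 1.0842], [0.0, 0.0, 0.0, 1.0]]
bottle [(0.78, [273, 189, 295, 213]), (0.76, [389, 188, 405, 208]), (0.73, [348, 138, 371, 160]), (0.64, [328, 243, 348, 267]), (0.55, [342, 181, 362, 210])]
cover [(0.88, [171, 133, 210, 172]), (0.62, [428, 210, 468, 226])]
measure [(0.9, [167, 214, 214, 257])]
oil [(0.55, [429, 206, 468, 228])]
```

Run:
```python
import cv2
for n,(a,b,c,d) in {"scene":(220,90,500,350),"top":(150,100,490,280)}.items():
    i=cv2.imread(f"pics/{n}0.png")[b:d,a:c]
    s=min(800/i.shape[1],600/i.shape[0]); cv2.imwrite(f"pics/{n}0c.png",cv2.resize(i,None,fx=s,fy=s,interpolation=2)); print(s)
```

```text
2.3076923076923075
2.3529411764705883
```

View pics/scene0c.png

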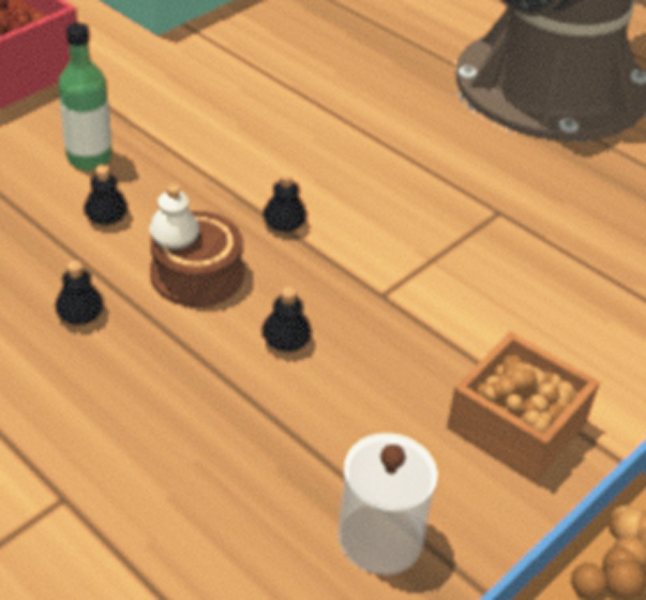

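View pics/top0c.png

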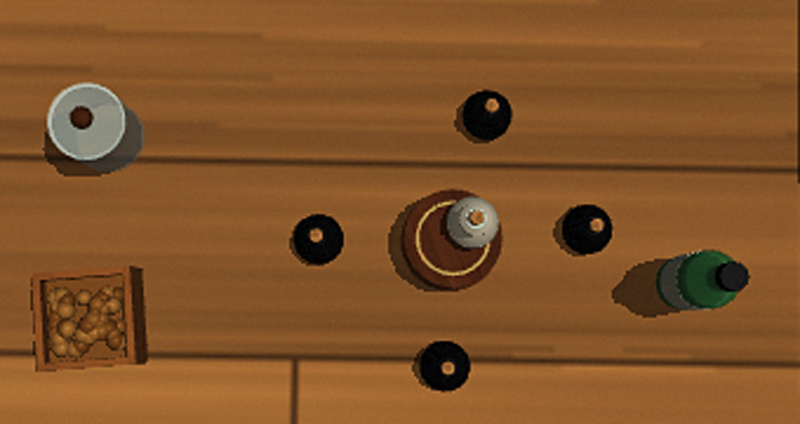

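View pics/top0.png

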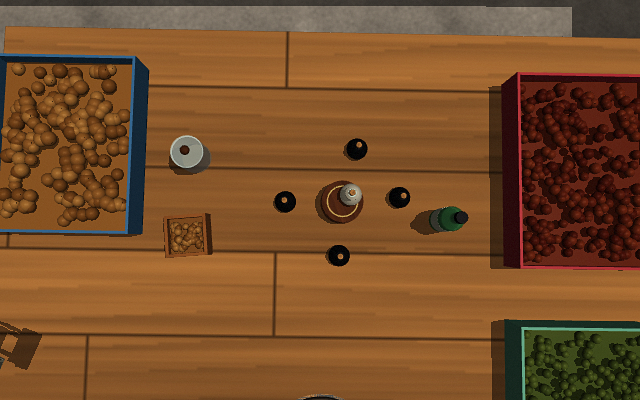

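View pics/scene0.png

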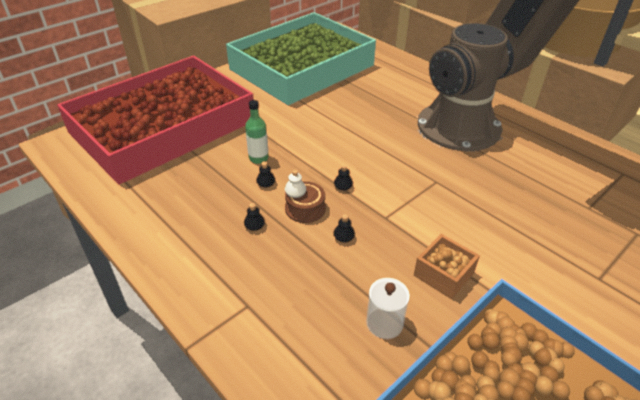

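```bash
cat > h.py <<'E'
from station import *
import cv2, numpy as np
from scipy.optimize import least_squares
def world(f,u,v,d):
    c=np.stack([(u-f["cx"])/f["fx"]*d,(v-f["cy"])/f["fy"]*d,d],-1)
    R=f["view"][:3,:3];t=f["view"][:3,3]
    return (c-t)@R
def plane(f,u,v,z):
    R=f["view"][:3,:3];t=f["view"][:3,3]
    o=-t@R; d=np.stack([(u-f["cx"])/f["fx"],(v-f["cy"])/f["fy"],np.ones(len(u))],-1)@R
    s=(z-o[2])/d[:,2]; return o+d*s[:,None]
def proj(f,p):
    p=np.asarray(p,float); c=p@f["view"][:3,:3].T+f["view"][:3,3]
    return np.stack([c[...,0]/c[...,2]*f["fx"]+f["cx"],c[...,1]/c[...,2]*f["fy"]+f["cy"]],-1)
def circ(P,r=None):
    c0=P.mean(0)
    g=lambda x:np.hypot(P[:,0]-x[0],P[:,1]-x[1])-(r if r else x[2])
    s=least_squares(g,[*c0,0.03] if not r else c0,loss="soft_l1",f_scale=0.002)
    return s.x,np.sqrt(np.mean(g(s.x)**2))
PZ=[0,3,12,16,25,37,44,49,55]; PR=[12,18,24,24,20,11,14.5,14.5,7]
def prof(z): return np.interp(z*1000,PZ,PR)/1000
def whitemask(f,near):
    px=f["pixels"].astype(int)
    m=((px.max(2)-px.min(2))<40)&(px.min(2)>75)
    yy,xx=np.mgrid[:400,:640]
    c=proj(f,[near[0],near[1],0.07])
    m&=np.hypot(xx-c[0],yy-c[1])<40
    n,l,s,_=cv2.connectedComponentsWithStats(m.astype(np.uint8))
    k=1+np.argmax(s[1:,4]); return l==k
def bottle(f,near,zt=0.045):
    m=whitemask(f,near); v,u=np.nonzero(m); d=f["range_z"][v,u]; ok=d>0
    P=world(f,u[ok].astype(float),v[ok].astype(float),d[ok])
    # silhouette: bottle rendered as spheres-of-revolution outline vs mask
    def render(x):
        im=np.zeros((400*1,640),np.float32); polys=[]
        a=np.linspace(0,2*np.pi,40)
        S=8; u0,v0=u.min()-15,v.min()-15; W=(u.max()-u.min()+30)*S;H=(v.max()-v.min()+30)*S
        im=np.zeros((H,W),np.uint8)
        for z in np.linspace(0,0.055,23):
            r=prof(z); q=proj(f,np.stack([x[0]+r*np.cos(a),x[1]+r*np.sin(a),0*a+zt+z],-1))
            cv2.fillConvexPoly(im,np.round((q-[u0-.5,v0-.5])*S-.5).astype(np.int32),255)
        return im,u0,v0,S
    im,u0,v0,S=render(near)
    sil=np.array(near,float)
    for _ in range(6):
        im,u0,v0,S=render(sil); vv,uu=np.nonzero(im)
        du=u.mean()-((uu.mean()+.5)/S+u0-.5); dv=v.mean()-((vv.mean()+.5)/S+v0-.5)
        c=proj(f,[[*sil,zt+.02]])[0]
        sil=plane(f,np.array([c[0]+du]),np.array([c[1]+dv]),zt+.02)[0,:2]
    area=(len(u),(im>0).sum()/S/S)
    k=(P[:,2]>zt+.004)&(P[:,2]<zt+.054)
    g=lambda x:np.hypot(P[k,0]-x[0],P[k,1]-x[1])-prof(P[k,2]-zt)
    s=least_squares(g,near,loss="soft_l1",f_scale=0.002)
    return sil,area,s.x,np.sqrt(np.mean(g(s.x)**2)),k.sum(),np.percentile(P[:,2],[2,50,98])
def ring(f,near):
    px=f["pixels"].astype(int); v,u=np.mgrid[:400,:640]
    u=u.ravel().astype(float);v=v.ravel().astype(float)
    P=plane(f,u,v,0.045); q=px.reshape(-1,3)
    r=np.hypot(P[:,0]-near[0],P[:,1]-near[1])
    m=(r<.040)&(q[:,0]>130)&(q[:,1]>100)&(q[:,0]-q[:,2]>25)
    return P[m]
def standc(f,near):
    P=ring(f,near); return circ(P[:,:2],0.0335),len(P)
E
python3 - <<'E'
from h import *
for n,c0 in(("top",(342,202)),("scene",(305,195))):
    f=grab_frame(n); p=plane(f,np.array([c0[0]*1.]),np.array([c0[1]*1.]),.045)[0,:2]
    print(n,"guess",p,"cam",-f["view"][:3,3]@f["view"][:3,:3])
    q=p
    for i in range(3):
        (q,e),k=standc(f,q); print("ring",q,e,k)
    # stand top depth
    yy,xx=np.mgrid[:400,:640];W=world(f,xx.ravel()*1.,yy.ravel()*1.,f["range_z"].ravel())
    r=np.hypot(*(W[:,:2]-q).T); print("top z",np.median(W[(r<.044)&(W[:,2]>.03)&(W[:,2]<.055),2]),(W[r<.044,2]).max())
    m=(W[:,2]>.038)&(W[:,2]<.05)&(r<.055); print("disc fit bbox",W[m,:2].min(0),W[m,:2].max(0),(W[m,:2].min(0)+W[m,:2].max(0))/2)
    print("bottle",bottle(f,q+[.01,-.01]))
    if n=="top":
        for th in("bottle","cover","measure","oil"):
            for b in boxes_of(th,n):
                l,t,r_,bb=b["extent"]; print(th,round(b["conf"],2),plane(f,np.array([(l+r_)/2]),np.array([(t+bb)/2]),.03)[0].round(3))
E
```

```text
top guess [ 0.54493431 -0.03921867] cam [0.47015424 0.02680897 1.12167645]
ring [ 0.54656015 -0.0376286 ] 0.005723096982946182 193
ring [ 0.54649554 -0.03743852] 0.0056510830583229085 190
ring [ 0.54643704 -0.03739977] 0.0056295044475532085 189
top z 0.04693801957531471 0.11446714246828797
disc fit bbox [ 0.50297541 -0.08344166] [0.59317852 0.00493106] [ 0.54807697 -0.0392553 ]
bottle (array([ 0.56190687, -0.06087628]), (244, np.float64(387.90625)), array([ 0.56139733, -0.05668449]), np.float64(0.0019825719827291735), np.int64(188), array([0.0638194 , 0.07808502, 0.10356994]))
bottle 0.81 [0.546 0.087 0.03 ]
bottle 0.75 [ 0.558 -0.161  0.03 ]
bottle 0.64 [ 0.426 -0.031  0.03 ]
bottle 0.62 [ 0.56  -0.057  0.03 ]
bottle 0.58 [ 0.663 -0.072  0.03 ]
cover 0.86 [0.651 0.305 0.03 ]
measure 0.7 [0.467 0.297 0.03 ]
oil 0.6 [ 0.514 -0.278  0.03 ]
scene guess [ 0.5508039  -0.03470742] cam [1.11551137 0.61365231 0.81652259]
ring [ 0.54804957 -0.03445884] 0.006494408427259444 308
ring [ 0.54773088 -0.03444938] 0.006431544693712751 311
ring [ 0.54770058 -0.03448524] 0.006435312793575274 312
top z 0.045293700649713275 0.11400604168982369
disc fit bbox [ 0.50283209 -0.07419458] [0.59733699 0.00939173] [ 0.55008454 -0.03240143]
bottle (array([ 0.56505479, -0.0518462 ]), (354, np.float64(384.84375)), array([ 0.56230357, -0.05500734]), np.float64(0.0018965746917946962), np.int64(320), array([0.0445603 , 0.07327283, 0.09999407]))
```

```bash
cat >> h.py <<'E'
def ring(f,near):
    px=f["pixels"].astype(int); v,u=np.mgrid[:400,:640]
    u=u.ravel().astype(float);v=v.ravel().astype(float)
    P=plane(f,u,v,0.045); q=px.reshape(-1,3); W=world(f,u,v,f["range_z"].ravel().astype(float))
    r=np.hypot(P[:,0]-near[0],P[:,1]-near[1])
    m=(r<.040)&(r>.026)&(W[:,2]<.053)&(q[:,0]>q[r<.03,0].mean()*1.25)&(q[:,0]-q[:,2]>25)
    return P[m]
def whitemask(f,near):
    v,u=np.mgrid[:400,:640]; W=world(f,u*1.,v*1.,f["range_z"].astype(float))
    r=np.hypot(W[...,0]-near[0],W[...,1]-near[1])
    m=(r<.035)&(W[...,2]>.051)&(W[...,2]<.12)
    px=f["pixels"].astype(int); 
    m&=((px.max(2)-px.min(2))<.4*px.max(2))
    n,l,s,_=cv2.connectedComponentsWithStats(m.astype(np.uint8))
    k=1+np.argmax(s[1:,4]); return l==k
E
python3 - <<'E'
from h import *
for n in("top","scene"):
    f=grab_frame(n);q=np.array([.547,-.037])
    for i in range(3):
        (q,e),k=standc(f,q)
    print(n,"ring",q,e,k)
    b=bottle(f,[.561,-.056]); print("bottle",b, b[2]-q, b[0]-q)
    im=f["pixels"][:,:,::-1].copy(); c=proj(f,[*q,.045]).astype(int)
    x0,y0=c[0]-40,c[1]-40; S=8
    im=cv2.resize(im[y0:y0+70,x0:x0+80],None,fx=S,fy=S,interpolation=0)
    a=np.linspace(0,2*np.pi,60)
    def dr(cx,r,z,col):
        p=proj(f,np.stack([cx[0]+r*np.cos(a),cx[1]+r*np.sin(a),0*a+z],-1)); p=((p-[x0,y0]+.5)*S).astype(np.int32); cv2.polylines(im,[p],1,col,1)
    dr(q,.032,.045,(0,255,0));dr(q,.035,.045,(0,255,0));dr(q,.046,.045,(0,255,0))
    dr(b[2],.024,.059,(255,0,0));dr(b[2],.0145,.0915,(255,0,0));dr(b[2],.0065,.111,(255,0,0))
    cv2.imwrite(f"pics/{n}1.png",im)
E
```

```text
top ring [ 0.54787431 -0.03959429] 0.0011603434726716348 121
bottle (array([ 0.56111645, -0.05606944]), (338, np.float64(387.78125)), array([ 0.56118447, -0.05603543]), np.float64(0.0017532252846198084), np.int64(285), array([0.06232667, 0.07658188, 0.10469205])) [ 0.01331016 -0.01644114] [ 0.01324215 -0.01647515]
scene ring [ 0.54875277 -0.03852166] 0.001959797308792675 116
bottle (array([ 0.56248583, -0.05477116]), (371, np.float64(383.0)), array([ 0.56233697, -0.05495424]), np.float64(0.0020925895752500565), np.int64(344), array([0.05461442, 0.07488385, 0.10151744])) [ 0.0135842  -0.01643258] [ 0.01373307 -0.0162495 ]
```

View pics/top1.png

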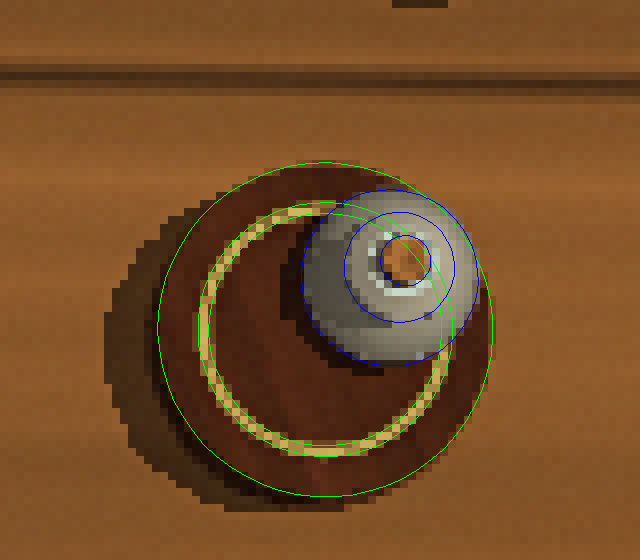

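View pics/scene1.png

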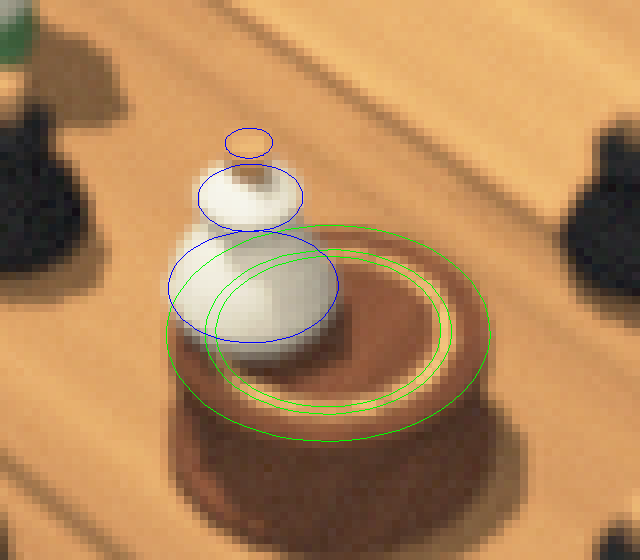

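```bash
cat >> h.py <<'E'
from scipy.spatial.transform import Rotation as Ro
def tool():
    s=get_state(); R=Ro.from_euler("xyz",s["ee_rot"]).as_matrix(); return s,R
E
python3 - <<'E'
from h import *
s,R=tool(); print(s["t"],s["eef_pos"],s["width"],s["force"]); print(R.round(3))
d=np.array([-.0134,.0165]);d/=np.linalg.norm(d)
for sg in(1,-1):
    y=R[:2,1]; t=sg*d; ang=np.degrees(np.arctan2(y[0]*t[1]-y[1]*t[0],y@t)); print("world yaw of y to",sg,"d:",ang,"=> tool roll",-ang, "q6",s["q"][5])
b=np.array([.5617,-.0555]); 
st=b-d*.055
print("start",st, "delta tool cm",(R.T@(np.array([*st,.16])-s["eef_pos"])*100).round(2))
E
```

```text
0.9 [0.2602402  0.62278875 0.24358385] 0.08746883260256019 [ 0.74189471 -0.19454071 -0.40130568]
[[-0.     0.923 -0.386]
 [ 0.    -0.386 -0.923]
 [-1.    -0.    -0.   ]]
world yaw of y to 1 d: 151.75998368008325 => tool roll -151.75998368008325 q6 -0.2881332973859962
world yaw of y to -1 d: -28.240016319916748 => tool roll 28.240016319916748 q6 -0.2881332973859962
start [ 0.59637285 -0.09819418] delta tool cm [ 8.36 58.81 53.56]
```

Call:
{"name": "step_arm", "arguments": {"deltas": [[0,2.0,1.8,2.8,0.72],[0,5,4.6,5.6,0.72],[0,8,7.3,8.4,0.72],[0,11,10,11.2,0.72],[0,14,12.7,14,0.72],[0,17,15.5,16.8,0.72],[0,20,18.2,19.6,0.72],[0,23,20.9,22.4,0.72],[0,26,23.7,25.2,0.72],[0,29,26.4,28.2,0.72]]}}

```text
t: 1.73
eef_pos: [0.4264, 0.2655, 0.244]
ee_rot: [-2.904, 1.57, 0.919]
force: [0.8, -0.2, -0.4]
width: 0.0275
```

```bash
cat > go.py <<'E'
from h import *
import sys
s,R=tool(); print(s["t"],s["eef_pos"].round(4),s["width"].round(4),s["force"].round(2)); print(R.round(3).tolist())
d=np.array([-.0134,.0165]);d/=np.linalg.norm(d); b=np.array([.5617,-.0555]); st=b-d*.055
for z in (.2436,.069): print("delta cm",(R.T@(np.array([*st,z])-s["eef_pos"])*100).round(2))
print("dist behind bottle mm",1000*(b-s["eef_pos"][:2])@d,"lateral", 1000*(s["eef_pos"][:2]-b)@R[:2,2])
print("y err deg",np.degrees(np.arctan2(R[0,1]*-d[1]+R[1,1]*d[0],-R[:2,1]@d)))
E
python3 go.py
```

```text
Traceback (most recent call last):
  File "go.py", line 3, in <module>
    s,R=tool(); print(s["t"],s["eef_pos"].round(4),s["width"].round(4),s["force"].round(2)); print(R.round(3).tolist())
                                                   ^^^^^^^^^^^^^^^^
AttributeError: 'float' object has no attribute 'round'
```

```bash
sed -i 's/s\["width"\].round(4)/s["width"]/' go.py; python3 go.py
```

```text
1.7333 [0.4264 0.2655 0.244 ] 0.027451766849743642 [ 0.83 -0.2  -0.39]
[[0.001, 0.63, -0.777], [0.001, -0.777, -0.63], [-1.0, -0.0, -0.001]]
delta cm [2.000e-02 3.896e+01 9.690e+00]
delta cm [17.48 38.96  9.7 ]
dist behind bottle mm -334.49590036479543 lateral -96.9184025287152
y err deg 0.06730331393134795
```

Call:
{"name": "step_arm", "arguments": {"deltas": [[0,2.5,0.6,0,0.72],[0,6,1.5,0,0.72],[0,9.5,2.4,0,0.72],[0,13,3.2,0,0.72],[0,16.5,4.1,0,0.72],[0,20,5,0,0.72],[0,24,6,0,0.72],[0,28,7,0,0.72],[0,32,8,0,0.72],[0,35,8.7,0,0.72]]}}

```text
t: 2.57
eef_pos: [0.5802, -0.0619, 0.2437]
ee_rot: [1.985, 1.57, -0.475]
force: [0.5, 1.3, -0.1]
width: 0.0248
```

Call:
{"name": "step_arm", "arguments": {"deltas": [[0,2,0.5,0,0.72],[0,3,0.8,0,0.72],[0,3.9,1,0,0.72],[1,3.9,1,0,0.72],[3,3.9,1,0,0.72],[5,3.9,1,0,0.72],[7,3.9,1,0,0.72],[8,3.9,1,0,0.72],[8.5,3.9,1,0,0.72],[8.5,3.9,1,0,0.72]]}}

```text
t: 3.4
eef_pos: [0.5957, -0.0949, 0.1576]
ee_rot: [-0.575, 1.569, -3.033]
force: [-0.7, -0.1, -0.3]
width: 0.0245
```

```bash
python3 go.py
python3 - <<'E'
from h import *
for n in("top","scene"):
    f=grab_frame(n)
    im=f["pixels"][:,:,::-1].copy(); c=proj(f,[.548,-.039,.045]).astype(int)
    cv2.imwrite(f"pics/{n}2.png",cv2.resize(im[c[1]-80:c[1]+70,c[0]-100:c[0]+100],None,fx=4,fy=4))
E
```

```text
3.4 [ 0.5957 -0.0949  0.1576] 0.024485449836317712 [-0.69 -0.12 -0.28]
[[-0.002, 0.632, -0.775], [-0.0, -0.775, -0.632], [-1.0, -0.001, 0.001]]
delta cm [-8.6   0.29  0.17]
delta cm [8.86 0.31 0.14]
dist behind bottle mm 51.983178981061 lateral -1.4445261550924702
y err deg -0.09727999338535395
```

View pics/top2.png

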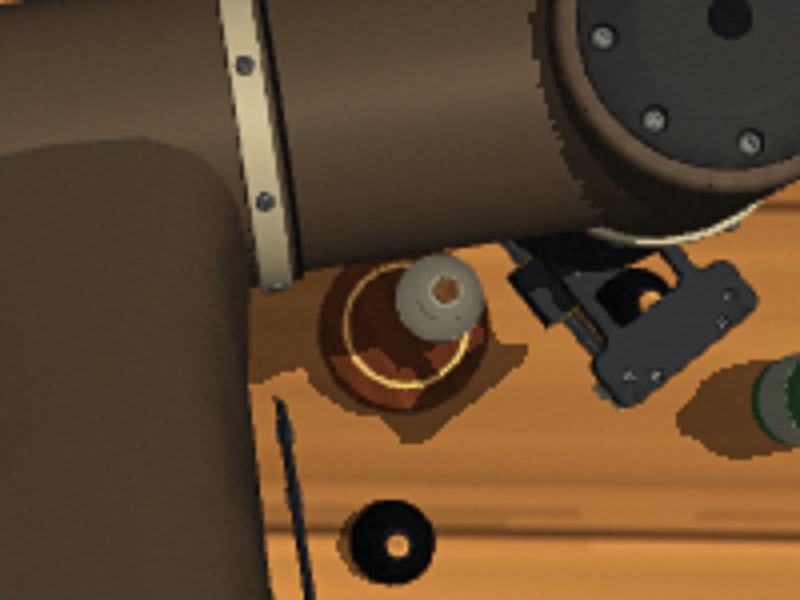

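View pics/scene2.png

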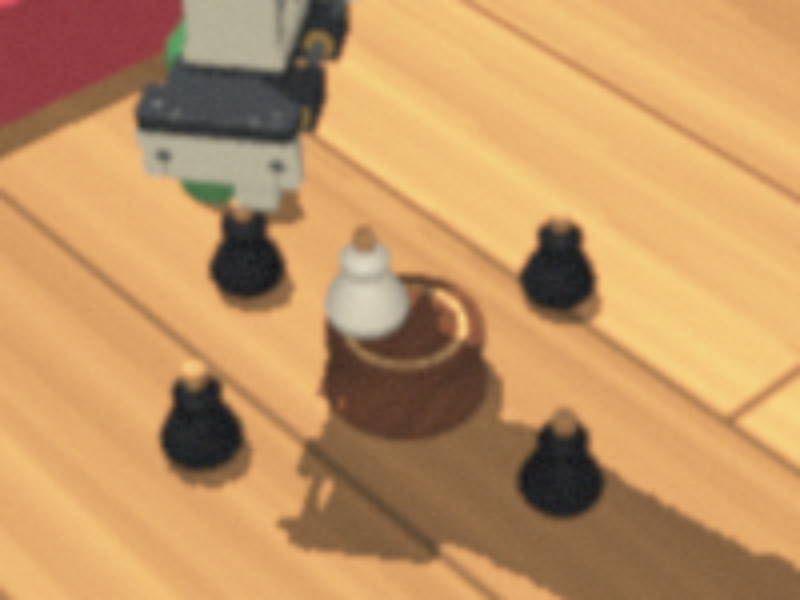

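Call:
{"name": "step_arm", "arguments": {"deltas": [[1,0.3,0.15,0,0.72],[2.5,0.3,0.15,0,0.72],[4,0.3,0.15,0,0.72],[5.5,0.3,0.15,0,0.72],[7,0.3,0.15,0,0.72],[8,0.3,0.15,0,0.72],[8.5,0.3,0.15,0,0.72],[8.8,0.3,0.15,0,0.72],[8.8,0.3,0.15,0,0.72],[8.8,0.3,0.15,0,0.72]]}}

```text
t: 4.33
eef_pos: [0.5975, -0.0989, 0.0712]
ee_rot: [2.445, 1.57, -0.014]
force: [-0.8, 0.5, -0.2]
width: 0.0251
```

```bash
python3 go.py
```

```text
4.3333 [ 0.5975 -0.0989  0.0712] 0.025116965119489954 [-0.81  0.48 -0.15]
[[0.001, 0.631, -0.776], [-0.0, -0.776, -0.631], [-1.0, 0.001, -0.001]]
delta cm [-17.24  -0.11   0.03]
delta cm [ 0.22 -0.12  0.05]
dist behind bottle mm 56.24652319401047 lateral -0.40499962379629495
y err deg -0.052772440042970103
```

Call:
{"name": "step_arm", "arguments": {"deltas": [[0.1,-0.3,0.04,0,0.72],[0.1,-0.6,0.04,0,0.72],[0.1,-0.9,0.04,0,0.72],[0.1,-1.2,0.04,0,0.72],[0.1,-1.5,0.04,0,0.72],[0.1,-1.7,0.04,0,0.72],[0.1,-1.9,0.04,0,0.72],[0.1,-2.0,0.04,0,0.72],[0.1,-2.1,0.04,0,0.72],[0.1,-2.2,0.04,0,0.72]]}}

```text
t: 5.17
eef_pos: [0.5828, -0.082, 0.0696]
ee_rot: [1.972, 1.571, -0.486]
force: [-1.0, -0.6, 0.1]
width: 0.0248
```

```bash
python3 go.py
cat > look.py <<'E'
from h import *
import sys
tag=sys.argv[1]
f=grab_frame("scene")
im=f["pixels"][:,:,::-1].copy(); c=proj(f,[.548,-.039,.07]).astype(int)
cv2.imwrite(f"pics/s{tag}.png",cv2.resize(im[c[1]-37:c[1]+37,c[0]-50:c[0]+50],None,fx=8,fy=8))
b=bottle(f,[.556,-.048]); q=np.array([.5488,-.0385]); o=(b[2]-q)*1000
print("off sil",((b[0]-q)*1000).round(1),"depth",o.round(1),np.hypot(*o).round(1),b[3],b[4],b[1])
E
python3 look.py 3
```

```text
5.1667 [ 0.5828 -0.082   0.0696] 0.024802194141813134 [-1.02 -0.59  0.13]
[[0.0, 0.631, -0.776], [-0.0, -0.776, -0.631], [-1.0, 0.0, -0.0]]
delta cm [-17.4    2.11  -0.03]
delta cm [ 0.06  2.11 -0.03]
dist behind bottle mm 33.87454545271163 lateral 0.3439274900696778
y err deg -0.045372074856832076
off sil [ 11.7 -11. ] depth [ 13.7 -16.4] 21.4 0.002001024169445124 254 (268, np.float64(384.125))
```

View pics/s3.png

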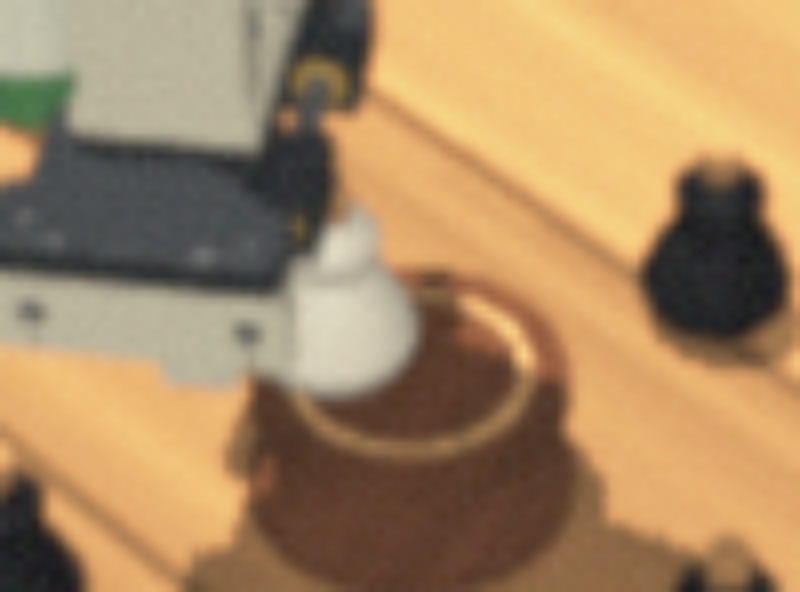

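Call:
{"name": "step_arm", "arguments": {"deltas": [[0,-0.07,0,0,0.72],[0,-0.14,0,0,0.72],[0,-0.21,0,0,0.72],[0,-0.28,0,0,0.72],[0,-0.35,0,0,0.72],[0,-0.42,0,0,0.72],[0,-0.49,0,0,0.72],[0,-0.56,0,0,0.72],[0,-0.63,0,0,0.72],[0,-0.7,0,0,0.72]]}}

```text
t: 6.05
eef_pos: [0.5783, -0.0766, 0.0696]
ee_rot: [-0.549, 1.571, -3.008]
force: [0.7, 0.1, 0.1]
width: 0.0248
```

```bash
python3 go.py;python3 look.py 4
```

```text
6.05 [ 0.5783 -0.0766  0.0696] 0.02480347032324084 [0.74 0.12 0.15]
[[-0.0, 0.631, -0.776], [-0.0, -0.776, -0.631], [-1.0, -0.0, 0.0]]
delta cm [-17.4    2.82  -0.04]
delta cm [ 0.06  2.82 -0.04]
dist behind bottle mm 26.829532230075213 lateral 0.4035168461140652
y err deg -0.04057183815046223
off sil [ 8.3 -6.3] depth [ 10.1 -12.9] 16.4 0.0018923361708416777 235 (242, np.float64(385.25))
```

View pics/s4.png

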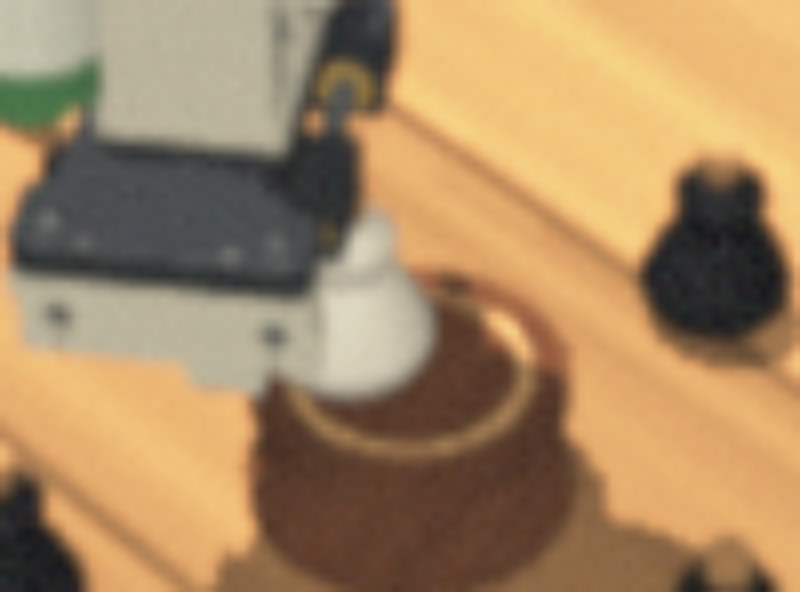

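Call:
{"name": "step_arm", "arguments": {"deltas": [[0,-0.07,0,0,0.72],[0,-0.14,0,0,0.72],[0,-0.21,0,0,0.72],[0,-0.28,0,0,0.72],[0,-0.35,0,0,0.72],[0,-0.42,0,0,0.72],[0,-0.49,0,0,0.72],[0,-0.56,0,0,0.72],[0,-0.63,0,0,0.72],[0,-0.7,0,0,0.72]]}}

```text
t: 6.93
eef_pos: [0.5739, -0.0711, 0.0696]
ee_rot: [0.369, 1.571, -2.09]
force: [0.3, -0.5, 0.5]
width: 0.0241
```

```bash
python3 look.py 5
```

```text
off sil [ 4.  -0.1] depth [ 6.1 -7.5] 9.7 0.0020825938845525607 220 (233, np.float64(385.078125))
```

View pics/s5.png

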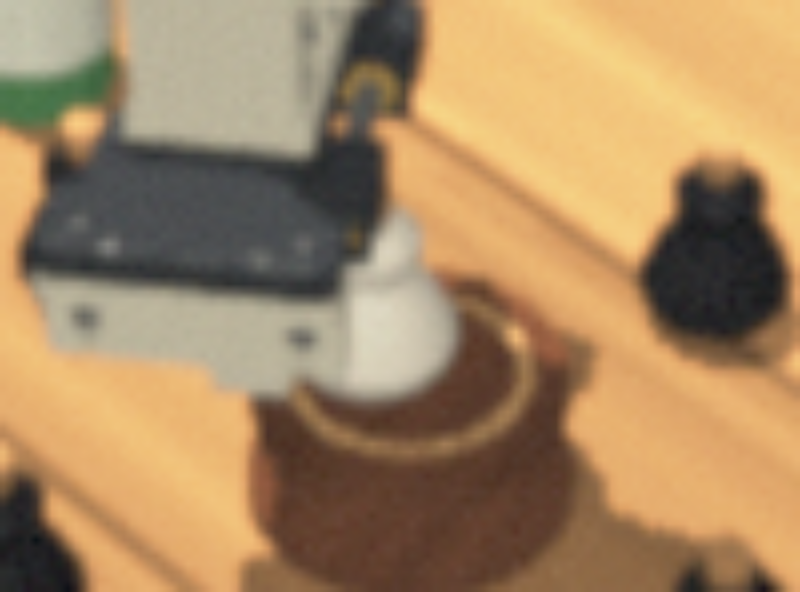

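Call:
{"name": "step_arm", "arguments": {"deltas": [[0,-0.07,0,0,0.72],[0,-0.14,0,0,0.72],[0,-0.21,0,0,0.72],[0,-0.28,0,0,0.72],[0,-0.35,0,0,0.72],[0,-0.42,0,0,0.72],[0,-0.49,0,0,0.72],[0,-0.56,0,0,0.72],[0,-0.63,0,0,0.72],[0,-0.7,0,0,0.72]]}}

```text
t: 7.82
eef_pos: [0.5695, -0.0657, 0.0696]
ee_rot: [0.171, 1.571, -2.288]
force: [-0.2, -0.9, 0.1]
width: 0.0245
```

```bash
python3 look.py 6
```

```text
off sil [-1.   4.9] depth [ 1.4 -2. ] 2.5 0.0019975063661592588 221 (233, np.float64(384.71875))
```

View pics/s6.png

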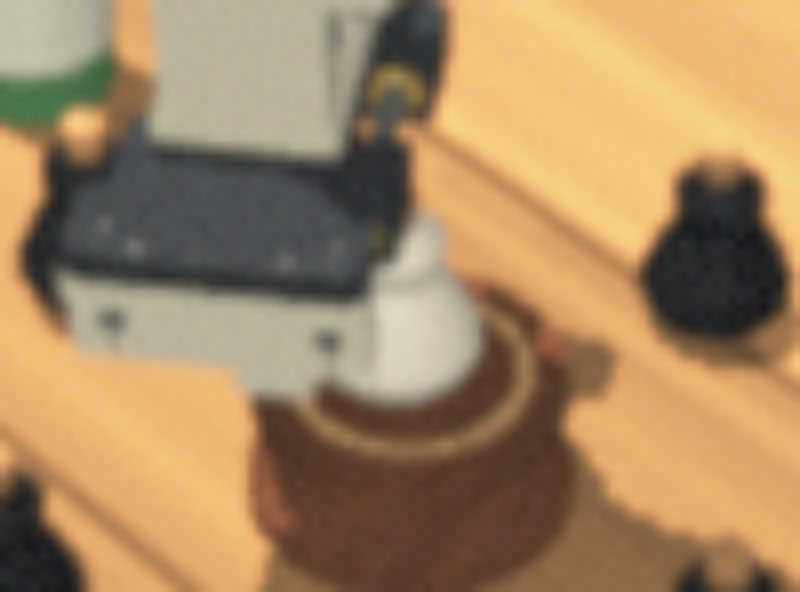

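Call:
{"name": "step_arm", "arguments": {"deltas": [[0,-0.07,0,0,0.72],[0,-0.13,0,0,0.72],[0,-0.18,0,0,0.72],[0,-0.22,0,0,0.72],[0,-0.22,0,0,0.72],[0,-0.15,0,0,0.72],[0,0.1,0,0,0.72],[0,0.5,0,0,0.72],[0,1.0,0,0,0.72],[0,1.7,0,0,0.72]]}}

```text
t: 8.7
eef_pos: [0.5806, -0.0793, 0.0696]
ee_rot: [-1.123, 1.571, 2.702]
force: [0.6, -0.1, 0.2]
width: 0.0245
```

Call:
{"name": "step_arm", "arguments": {"deltas": [[0,0.8,0,0,0.72],[0,1.6,0,0,0.72],[0,2.4,0,0,0.72],[0,2.6,0,0,0.72],[-1,2.6,0,0,0.72],[-3,2.6,0,0,0.72],[-6,2.6,0,0,0.72],[-9,2.6,0,0,0.72],[-12,2.6,0,0,0.72],[-15,2.6,0,0,0.72]]}}

```text
t: 9.53
eef_pos: [0.5962, -0.0991, 0.2219]
ee_rot: [2.645, 1.57, 0.187]
force: [0.4, 0.8, -1.3]
width: 0.0247
```

```bash
python3 look.py 7
python3 - <<'E'
from h import *
f=grab_frame("top"); cv2.imwrite("pics/top7.png",f["pixels"][:,:,::-1])
q=np.array([.548,-.0393])
for i in range(3): (q,e),k=standc(f,q)
b=bottle(f,[.548,-.04]); print(q,e,k,b[0]-q,b[2]-q,b[1],b[3])
E
```

```text
off sil [ 0.8 -0.3] depth [ 0.3 -0.2] 0.3 0.0019625158363294876 337 (366, np.float64(383.859375))
[ 0.54744117 -0.03935171] 0.0008088130985511635 104 [ 0.00070136 -0.00052638] [ 0.00062034 -0.00064596] (342, np.float64(388.625)) 0.001938142504670069
```

View pics/s7.png

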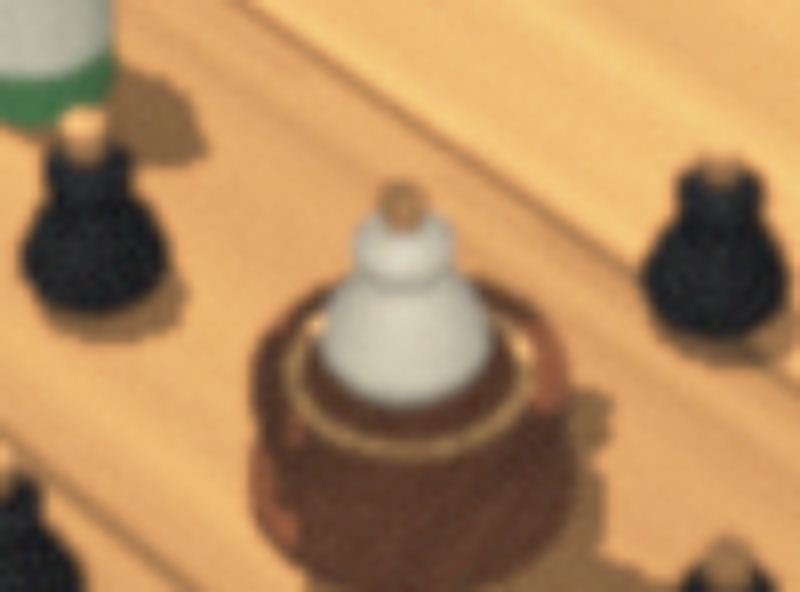

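View pics/top7.png

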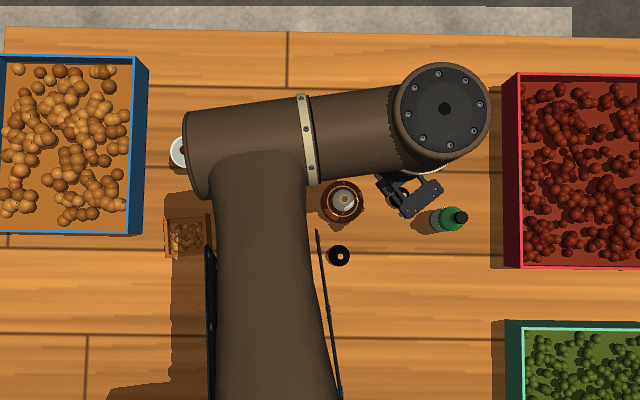

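Run:
```python
from h import *
s=get_state(); print(s["t"],s["eef_pos"],abs(s["qd"]).max(),s["force"])
f=grab_frame("scene")
for th in("cover","measure","oil"): print(th,[(round(b["conf"],2),[round(float(v)) for v in b["extent"]]) for b in boxes_of(th,"scene")][:2])
print(job_done())
```

```text
9.6333 [ 0.59923355 -0.09917931  0.22639694] 0.07630857703916569 [-0.0272847   0.35568214 -0.6323716 ]
cover [(0.64, [363, 280, 408, 340])]
measure [(0.66, [417, 233, 479, 298])]
oil [(0.57, [243, 130, 269, 164])]
the job is handed in; nothing more can be done
None
```

I pushed the white bottle slowly and low on its belly with two part-open fingertips, about 21 mm, until it stood in the middle of the stand. Then I backed off, raised the arm clear and handed the job in at about 9.7 s. The interface reports no verdict.

- **Bottle position:** the final pictures from both cameras put its axis within about 1 mm of the ring's centre (0.3 mm from the scene camera, 0.9 mm from the top camera). The limit is 8 mm, and the cameras are good to about 2 mm.
- **Upright:** it looks upright in the scene picture and fits the upright bottle shape, but I did not measure its tilt separately.
- **Cover and measuring box:** their outlines in the scene image are within 2 pixels of where they were at the start.
- **Tall oil bottle:** its outline has the same base as before. Its top was cut off at row 130 instead of 102, most likely because the raised gripper hid it, so I only confirmed that the base had not moved.
- **Disagreement while pushing:** the outline-based bottle position was off by several millimetres because the gripper hid part of the bottle. I used the depth fit for those steps, and the two agreed to within about 1 mm once the view was clear.
- **Contact force:** the wrist force reading stayed at noise level, under about 2 N.

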